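# Load the parts tumbler and hang up the tray

### The job

Load the parts tumbler: slide the tub's cover fully open, pick up the steel tray by its wooden carrying bar and tip it over the tub so that all five nuts and sleeves go in. Then hang the empty tray by its bar on both prongs of the hanger stand, so that it hangs level, and finally slide the cover fully shut. Leave the other things on the bench where they are.

Things in the scene. Friction and masses are not known exactly. Their poses are not given: they have to be found in the camera images.
- tumbler: fixed parts tumbler, left or right of the tray. Origin: bench level under its tub's centre; x points from the tub back to the drive housing (roughly away from the robot). Tub: open steel box, inside 180 (x) by 200 mm (y), walls 5, inner floor 30, rim 115 mm above the bench. Housing: x = 96 to 316 mm, 210 wide, 105 high, with a ridge 155 mm high from x = 286
- cover (a joint): slide of the tub's flat aluminium cover (194 x 214 mm, top face 123 mm above the bench): 0 = fully shut over the tub, 0.18 m = fully open, slid along the tumbler's +x over the housing. Stops at both ends; about 2 N friction, stays where it is left
- cover_handle (a point): grip point of the cover's black bridge handle, 148 mm above the bench; moves with the cover, axes as the tumbler's. Handle: 70 mm long in y, 14 mm thick in x, top 160 mm above the bench, at tumbler x = -65 mm when shut, y = 0. Gripped from above across its 14 mm, or pushed
- tray: loose steel tray, 138 (x) by 164 mm (y), 0.3 to 0.46 kg empty. Origin: its underside below the carrying bar. Walls 50 mm high at x = +52 and y = +-82 mm. Its front (-x, towards the robot within 30 degrees at the start) is open: a 12 degree ramp up to a lip at x = -86 mm, 9 mm above the underside. Parts slide out when the front is tipped down 55 degrees or more
- tray_bar (a point): centre of the tray's wooden carrying bar, 125 mm above the tray's underside; the bar is 16 mm thick (tray x), 18 mm high and 168 mm long (tray y). Rigid with the tray, axes as the tray's. Gripped from above across its 16 mm
- hanger: fixed dark steel hanger stand, on the other side of the tray from the tumbler. Origin: bench level under the seat point; -x faces roughly to the robot. Base plate 12 mm thick, x = -70 to +130, 150 mm wide. Upright plate 130 wide, 192 mm high, front face at x = +96. From it two level 10 mm round prongs run to -x at y = -42 and +42 mm, ends turned up
- hanger_seat (a point): midway between the prongs, level with their top (170 mm above the bench), for the middle of the bar's underside, bar along y; axes as the hanger's. Prongs level from x = +96 to -22 mm; upturned tips reach 192 mm above the bench at x = -40 to -26. The prongs go in under the bar from the front, above the tray's walls, then the bar is let down behind the tips; the gripper fits between the prongs
- nut1: one of three steel hex nuts, 32 mm across flats, 18 mm high, 70 g; lies flat in the tray at the start; origin: centre of its underside, z up through the bore
- nut2: one of three steel hex nuts, 32 mm across flats, 18 mm high, 70 g; lies flat in the tray at the start; origin: centre of its underside, z up through the bore
- nut3: one of three steel hex nuts, 32 mm across flats, 18 mm high, 70 g; lies flat in the tray at the start; origin: centre of its underside, z up through the bore
- sleeve1: one of two long hex coupling sleeves, 24 mm across flats, 46 mm long, 80 g; lies on a flat in the tray at the start, its length along its y axis; origin: middle of its underside, 12 mm under its axis
- sleeve2: one of two long hex coupling sleeves, 24 mm across flats, 46 mm long, 80 g; lies on a flat in the tray at the start, its length along its y axis; origin: middle of its underside, 12 mm under its axis
- spray_can: bystander: spray can 58 mm wide, 170 mm high; origin under its centre
- jar: bystander: glass jar 68 mm wide, 90 mm high; origin under its centre
- tape_roll: bystander: cardboard-coloured roll 90 mm wide, 24 mm high, lying behind the tray; origin under its centre
- wrench: bystander: wrench lying near the robot; origin under its middle
- screwdriver: bystander: screwdriver lying near the robot; origin under its middle
- paint_tin: bystander: paint tin 100 mm wide, 115 mm high; origin under its centre
- hammer: bystander: hammer lying at the left; origin under its middle
Not all that is in view belongs to the job. Leave any turquoise look-alike of the tray alone.

How it is judged:
By the outcome, as a careful person would: the job done as asked, in the order asked, and still so for the second after the job is handed in, with the robot touching nothing.
It also fails if it takes over 72 s, if anything falls off the work surface, if the arm or the gripper's body presses on something with over 40 N, if the wrist force passes 120 N, or if a joint passes its speed limit or range.

### The arm

A 6-joint arm with a two-finger parallel gripper is mounted at the origin on the work surface. World frame = base frame: x ahead of the robot, y to its left, z up, the work surface at z = 0. Lengths are in m, angles in degrees, forces in N, time in s.
With the tool pointing down it reaches from about 0.25 to 0.725 m from the base axis. Payload 9.7 kg.
Tool frame: the origin (TCP) lies between the finger pads; the fingertips stand 19 mm ahead of it and the grasp point (between the pads) is the TCP; z points along the fingers, y is the line along which they close (so a half turn about z gives the same grasp; the last joint's range is limited). The gripper opens to 85 mm and grips with 20 to 120 N. Pads are 22 mm wide; open, the fingers measure 114 mm over their backs; the gripper's body (76 mm by 85 mm) begins 54 mm behind the grasp point. The pads swing forward as they close: fully open they stand 13 mm farther back than shut.
Start: joints at [73.109, 4.979, 10.078, 95.1, 0, 90], TCP at [0.16, 0.526, 0.229] pointing down, gripper open.
Joint ranges: [-179.16, 179.16], [-48.56, 103.87], [-65.8, 70.77], [-126.05, 130.52], [-82.76, 87.17], [-180, 180]. Speed limits (degrees/s): [127.2, 127.2, 147.25, 180, 180, 180].

### API

Orientations are given as [roll, pitch, yaw] about the fixed x, y, z axes, in that order (R = Rz(yaw) Ry(pitch) Rx(roll)).
In Python, from workcell import bot gives the robot as it stands. The module is installed in compiled form; this text tells all that it offers.
- The arm moves only by the shell command python3 -m crank 'ROWS' [OPENING] [FORCE]. ROWS is JSON, a list that holds one entry, the list of rows, each a list of 6 numbers: the shift along the world's x, y, z as a fraction of full scale, then the turn, a rotation vector about the world's x, y, z as a fraction of full scale. In form: [[[x, y, z, wx, wy, wz], ...]]. A call has 1 to 20 rows; each row shifts and turns the commanded pose from where the row before left it; what a row does not reach is not made up. Full scale, the value 1, is 20 mm for a shift and 0.12 rad for a turn. A row lasts 1/12 s, in which the tool goes at most 41.7 mm and 7.16 degrees, less where a joint would pass 70% of its speed; a pose out of reach is approached as far as the arm can. A call with a number of a shift or a turn outside -1 to 1 is refused whole. A call with a gripper value outside its range is refused whole. OPENING is the opening, from 0 (shut) to 1 (fully open), set as the call begins (- or left out, the last holds). The fingers move at their own pace and stop on an object; FORCE is the grip in N (left out, the last holds). Time passes only in rows, so rows that do not move let the fingers close. It gives the time, the measured TCP pose, the force, the opening and the grip force at its end, in the units of the state.
- bot.get_obs(): the state, without advancing time (a new reading comes with each control period).
- bot.camera(name): name is "side" or "top"; returns the picture (400x640x3 uint8, red, green, blue); there is no depth.
- bot.camera_model(name): a dict with "vertical_fov" (degrees; the focal length in pixels is half the picture's height over the tangent of half this angle, whatever the lens; pixels are square), "cx", "cy" (the principal point, pixels), "R" (3x3) and "t" (3): a world point X has camera coordinates R X + t. Camera axes: x right, y down, z forward; pixel columns grow to the right and rows downward; lengths in m; the calibration is good to about 2 mm. A picture is of the moment at which its call begins. camera_model takes no time and is no camera call.
- bot.job_done(): hands the job in; it is judged then, once.
The state is a dict: "time": time; "q": joint angles; "qd": joint speeds; "joint_efforts": joint torques, N m; "ee_pos": TCP position; "tcp_rot": TCP orientation; "wrist_force": force on the tool from outside, world axes, zero at the start; "torque": the same for the moment, N m; "opening": finger opening in m; "grasp_force": force on a finger pad.
Only numpy, scipy, OpenCV 4.12 (cv2) and the standard library are available. Lean on these libraries where they do the work, as an engineer would, in place of code of your own. Each camera call takes 0.05 s, during which the arm holds its last target. There are 200 camera calls.

## Working session

There is one attempt and no reset: what is moved stays moved. The work goes in short steps, Python scripts to look and compute and a shell command to move; the robot and the scene stay as the last step left them, time stands still between calls to the robot, and variables do not carry over. Pictures are saved under pics/ and viewed, at most 10 in all, crops included, and the job is handed in when it is done.

```bash
mkdir -p pics
python3 - <<'E'
from workcell import bot
import cv2, numpy as np
for n in ("side","top"):
    im=bot.camera(n); cv2.imwrite(f"pics/{n}0.png",im[:,:,::-1])
    m=bot.camera_model(n); print(n,m)
print(bot.get_obs())
E
```

```text
side {'vertical_fov': 42.877554665554925, 'cx': 319.59441504415184, 'cy': 202.26523118506262, 'R': array([[ 0.81496474, -0.57947503, -0.00641663],
       [-0.30518239, -0.41973845, -0.85480018],
       [ 0.49264205,  0.69859024, -0.51891761]]), 't': array([-0.41813829,  0.25606472,  1.71508206])}
top {'vertical_fov': 51.12453298145692, 'cx': 325.77404839872344, 'cy': 198.46683354050774, 'R': array([[-2.91447005e-02, -9.99565846e-01, -4.32494352e-03],
       [-9.84722672e-01,  2.94544853e-02, -1.71620783e-01],
       [ 1.71673662e-01, -7.42966371e-04, -9.85153593e-01]]), 't': array([-0.00776344,  0.54365278,  1.28080514])}
{'time': 0.1, 'q': array([ 7.31104727e+01,  5.00708204e+00,  1.00391467e+01,  9.50973073e+01,
       -1.23049931e-03,  9.00018192e+01]), 'qd': array([-0.04503097, -0.10575715,  0.11713311, -0.05553841, -0.05260955,
       -0.03930157]), 'joint_efforts': array([-8.95227695e-04, -5.21562409e+01,  4.65651906e+01,  1.59032556e-02,
       -3.00586487e-05,  2.84106579e-05]), 'ee_pos': array([0.15974031, 0.52609175, 0.22856363]), 'tcp_rot': array([-1.79934757e+02,  1.23257000e-03,  1.63108655e+02]), 'wrist_force': array([-0.42754983,  0.28092387, -0.07790084]), 'torque': array([-0.07109001,  0.01783028, -0.01339425]), 'grasp_force': 0.0, 'opening': 0.08541327678720315}
```

View pics/top0.png

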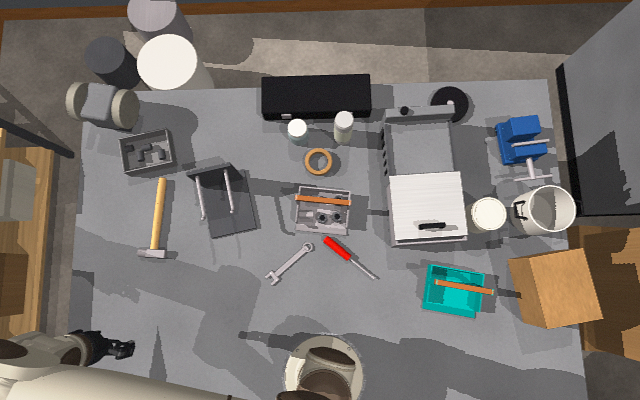

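View pics/side0.png

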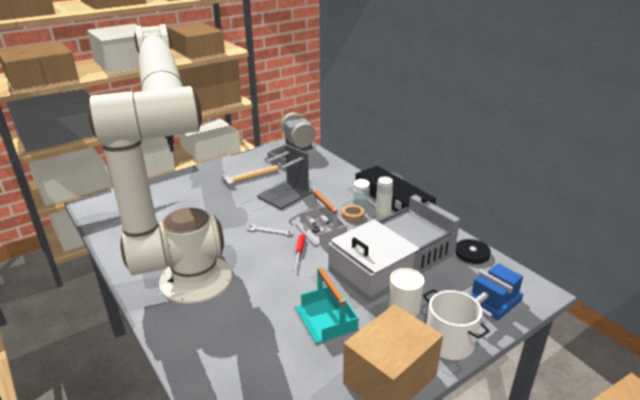

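Top view: candidates for the tray are the steel tray with the wooden bar (323,210), the turquoise look-alike (455,290) and a grey parts box without a bar (147,152). I choose (323,210). The hanger is at (222,200), the tumbler at (428,180), and its cover handle at (431,225).

```bash
cat > h.py <<'E'
from workcell import bot
import cv2, numpy as np
M={n:bot.camera_model(n) for n in("side","top")}
def ray(n,p):
    m=M[n]; f=200/np.tan(np.radians(m["vertical_fov"]/2))
    d=m["R"].T@np.array([(p[0]-m["cx"])/f,(p[1]-m["cy"])/f,1]); return -m["R"].T@m["t"],d
def onz(n,p,z):
    c,d=ray(n,p); return c+d*(z-c[2])/d[2]
def pix(n,X):
    m=M[n]; f=200/np.tan(np.radians(m["vertical_fov"]/2)); c=m["R"]@np.array(X)+m["t"]; return np.array([m["cx"]+f*c[0]/c[2],m["cy"]+f*c[1]/c[2]])
def orange(im,box):
    x0,y0,x1,y1=box; h=cv2.cvtColor(im,cv2.COLOR_RGB2HSV)
    k=np.zeros(im.shape[:2],np.uint8); k[y0:y1,x0:x1]=cv2.inRange(h,(5,120,80),(22,255,255))[y0:y1,x0:x1]; return k
def big(k):
    c,_=cv2.findContours(k,cv2.RETR_EXTERNAL,cv2.CHAIN_APPROX_NONE); return max(c,key=cv2.contourArea)
E
python3 - <<'E'
from h import *
im=cv2.imread("pics/top0.png")[:,:,::-1].copy()
r=cv2.minAreaRect(big(orange(im,(285,183,365,225)))); print(r); b=cv2.boxPoints(r)
print([onz("top",p,.134).round(4) for p in b], onz("top",r[0],.134))
g=cv2.cvtColor(im,cv2.COLOR_RGB2GRAY)
k=np.zeros_like(g); k[160:260,380:475]=(g[160:260,380:475]>205)*255
r=cv2.minAreaRect(big(k)); print(r); b=cv2.boxPoints(r)
P=[onz("top",p,.123)[:2].round(4) for p in b]; print(P,np.mean(P,0),[np.linalg.norm(P[i]-P[i-1]) for i in range(4)])
k=np.zeros_like(g); k[212:238,405:455]=(g[212:238,405:455]<60)*255
r=cv2.minAreaRect(big(k)); print("handle",r,onz("top",r[0],.16))
A=cv2.resize(im[155:250,180:270],None,fx=6,fy=6,interpolation=cv2.INTER_CUBIC)[:,:,::-1]
B=cv2.resize(im[170:250,285:365],None,fx=6,fy=6,interpolation=cv2.INTER_CUBIC)[:,:,::-1]
cv2.imwrite("pics/hang0.png",A);cv2.imwrite("pics/tray0.png",B)
E
```

```text
((322.9752197265625, 199.7475128173828), (54.030521392822266, 5.2736968994140625), 5.710593223571777)
[array([0.527 , 0.0651, 0.134 ]), array([0.5428, 0.0632, 0.134 ]), array([ 0.5218, -0.0957,  0.134 ]), array([ 0.5061, -0.0935,  0.134 ])] [ 0.52442116 -0.01534154  0.134     ]
((427.7047424316406, 205.02000427246094), (64.05633544921875, 73.44157409667969), 86.12147521972656)
[array([ 0.5944, -0.2162]), array([ 0.6031, -0.4382]), array([ 0.41  , -0.4345]), array([ 0.4018, -0.2183])] [ 0.502325 -0.3268  ] [np.float64(0.1926114482578853), np.float64(0.22217040757040526), np.float64(0.19313544470138047), np.float64(0.21635544827898373)]
handle ((431.49591064453125, 225.4549560546875), (5.160536766052246, 25.350006103515625), 84.80557250976562) [ 0.43596241 -0.32427055  0.16      ]
```

View pics/hang0.png

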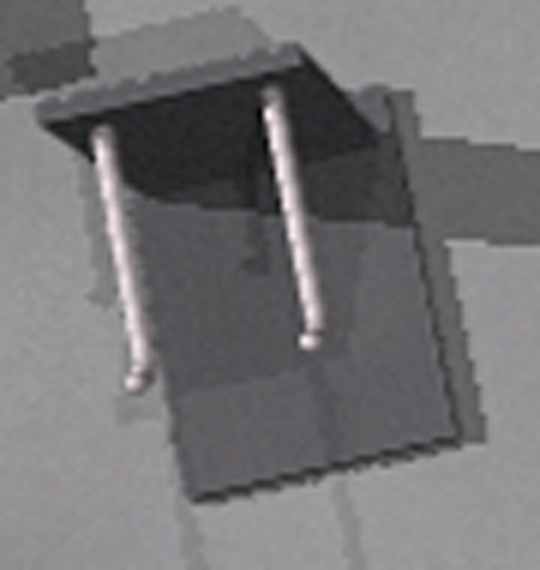

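View pics/tray0.png

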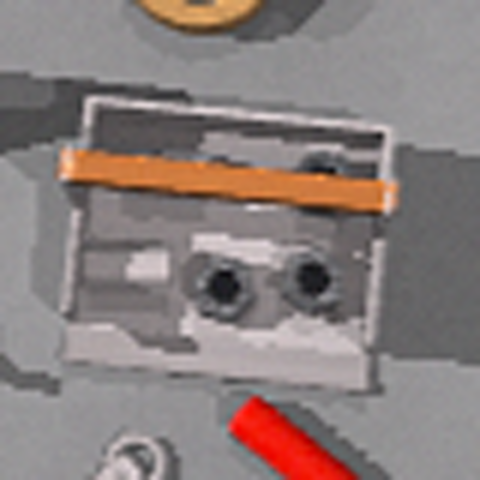

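The crops confirm the choice: a grey steel tray with an orange bar, holding two nuts, at least one sleeve and a nut behind the bar. The hanger's prongs run from (197,177) to (203,216) and from (225,170) to (233,209), with upturned tips at the near ends. Next I refine the hanger and tumbler yaw.

Run:
```python
from h import *
im=cv2.imread("pics/top0.png")[:,:,::-1].copy(); g=cv2.cvtColor(im,cv2.COLOR_RGB2GRAY)
for (x0,y0,x1,y1) in ((194,177,206,215),(222,171,236,208)):
    s=g[y0:y1,x0:x1].astype(float); w=np.clip(s-150,0,None)
    rows=[(x0+(w[i]*np.arange(x1-x0)).sum()/w[i].sum(),y0+i) for i in range(len(w)) if w[i].sum()>30]
    P=np.array([onz("top",p,.168)[:2] for p in rows])
    vx,vy,a,b=cv2.fitLine(P.astype(np.float32),cv2.DIST_HUBER,0,.01,.01).ravel()
    print("prong",np.degrees(np.arctan2(vy,vx)),P[0],P[-1],a,b)
for p in ((202.5,218.5),(231.7,211.8)): print("tip",onz("top",p,.190))
for p in ((197.2,177),(225,170.3)): print("base",onz("top",p,.167))
k=np.zeros_like(g); k[160:240,380:475]=(g[160:240,380:475]>205)*255
k=cv2.morphologyEx(k,cv2.MORPH_OPEN,np.ones((3,3))); h=cv2.convexHull(big(k))
for e in (2,3,4,5,6):
  q=cv2.approxPolyDP(h,e,True)
  if len(q)==4: break
q=q[:,0].astype(float); print(q.tolist()); P=np.array([onz("top",p,.123)[:2] for p in q]); print(P.round(4),P.mean(0))
for i in range(4):
    d=P[i]-P[i-1]; print(np.linalg.norm(d),(np.degrees(np.arctan2(d[1],d[0]))+45)%90-45)
k=np.zeros_like(g); k[212:238,405:455]=(g[212:238,405:455]<60)*255
b=cv2.boxPoints(cv2.minAreaRect(big(k))); print([onz("top",p,.16)[:2].round(4) for p in b])
# side-view check of bar and handle
sd=cv2.imread("pics/side0.png")[:,:,::-1].copy()
r=cv2.minAreaRect(big(orange(sd,(300,185,345,215)))); print("side bar",r, pix("side",[.526,-.015,.125]))
k=np.zeros((400,640),np.uint8);k[230:262,340:380]=(sd[230:262,340:380].max(2)<70)*255
print("side handle",cv2.boundingRect(big(k)),pix("side",[.436,-.324,.16]))
```

```text
prong 11.086627 [0.59383063 0.35206014] [0.48751555 0.33198969] 0.5592919 0.34511304
prong 11.665776 [0.60627382 0.26945356] [0.5053255  0.24824992] 0.5555542 0.25840655
tip [0.4715298  0.32402571 0.19      ]
tip [0.48809556 0.24215324 0.19      ]
base [0.59694682 0.34894786 0.167     ]
base [0.614568   0.26813028 0.167     ]
[[459.0, 172.0], [466.0, 234.0], [395.0, 239.0], [390.0, 176.0]]
[[ 0.599  -0.4283]
 [ 0.4115 -0.4332]
 [ 0.403  -0.2236]
 [ 0.5929 -0.2195]] [ 0.50160241 -0.32612577]
0.20892186287097814 1.669410935971726
0.18757754208769734 1.4916299130769346
0.20973532435391334 2.327026189828132
0.18998885832699852 1.2527298249009533
[array([ 0.4411, -0.2878]), array([ 0.4456, -0.3605]), array([ 0.4308, -0.3607]), array([ 0.4264, -0.2881])]
side bar ((323.5000305175781, 200.00001525878906), (26.16295051574707, 3.535533905029297), 45.0) [324.53598866 200.92003567]
side handle (353, 239, 15, 17) [358.53923546 240.68292108]
```

```bash
python3 -m crank '[[[0.32,-0.99,0.1,0,0,-0.24],[0.32,-0.99,0.1,0,0,-0.24],[0.32,-0.99,0.1,0,0,-0.24],[0.32,-0.99,0.1,0,0,-0.24],[0.32,-0.99,0.1,0,0,-0.24],[0.32,-0.99,0.1,0,0,-0.24],[0.32,-0.99,0.1,0,0,-0.24],[0.32,-0.99,0.1,0,0,-0.24],[0.32,-0.99,0.1,0,0,-0.24],[0.32,-0.99,0.1,0,0,-0.24],[0.32,-0.99,0,0,0,-0.24],[0.32,-0.99,0,0,0,-0.24],[0.32,-0.99,0,0,0,-0.24],[0.32,-0.99,0,0,0,-0.24],[0.32,-0.99,0,0,0,-0.24],[0.32,-0.99,0,0,0,-0.24],[0.32,-0.99,0,0,0,-0.24],[0.32,-0.99,0,0,0,-0.24],[0.32,-0.99,0,0,0,-0.24],[0.32,-0.99,0,0,0,-0.24]]]' 0.6; python3 -m crank '[[[0.32,-0.99,0,0,0,-0.24],[0.32,-0.99,0,0,0,-0.24],[0.32,-0.99,0,0,0,-0.24],[0.32,-0.99,0,0,0,-0.24],[0.32,-0.99,0,0,0,-0.24],[0.32,-0.99,0,0,0,-0.24],[0.32,-0.99,0,0,0,-0.24],[0.32,-0.99,0,0,0,-0.24],[0.32,-0.99,0,0,0,-0.24],[0.32,-0.99,0,0,0,-0.24],[0.32,-0.99,0,0,0,-0.24],[0.32,-0.99,0,0,0,-0.24],[0.32,-0.99,0,0,0,-0.24],[0.32,-0.99,0,0,0,-0.24],[0.32,-0.99,0,0,0,-0.24],[0.32,-0.99,0,0,0,-0.24],[0.32,-0.99,0,0,0,-0.24],[0.32,-0.99,0,0,0,-0.24],[0.32,-0.99,0,0,0,-0.24],[0.32,-0.99,0,0,0,-0.24]]]'
```

```text
time: 1.77
ee_pos: [0.2878, 0.1292, 0.249]
tcp_rot: [-180.0, -0.0, 130.0]
wrist_force: [0.5, -0.3, 0.1]
opening: 0.0514
grasp_force: 0.0
time: 3.43
ee_pos: [0.4159, -0.2667, 0.2488]
tcp_rot: [-180.0, -0.0, 97.0]
wrist_force: [0.2, -0.0, 0.8]
opening: 0.0512
grasp_force: 0.0
```

```bash
python3 -m crank '[[[0.35,-0.97,0,0,0,-0.26],[0.35,-0.97,0,0,0,-0.26],[0.35,-0.97,0,0,0,-0.26],[0,0,-0.8,0,0,0],[0,0,-0.8,0,0,0],[0,0,-0.8,0,0,0],[0,0,-0.8,0,0,0],[0,0,-0.8,0,0,0],[0,0,-0.8,0,0,0],[0,0,0,0,0,0]]]'; python3 -m crank '[[[0,0,0,0,0,0],[0,0,0,0,0,0],[0,0,0,0,0,0],[0,0,0,0,0,0],[0,0,0,0,0,0],[0,0,0,0,0,0]]]' 0 50
```

```text
time: 4.27
ee_pos: [0.4356, -0.323, 0.1496]
tcp_rot: [-179.8, -0.2, 91.7]
wrist_force: [0.2, 0.3, -0.0]
opening: 0.051
grasp_force: 0.0
time: 4.77
ee_pos: [0.4372, -0.3242, 0.1546]
tcp_rot: [179.9, 0.1, 91.7]
wrist_force: [-1.3, 0.4, 7.0]
opening: 0.0113
grasp_force: 49.1
```

```bash
python3 -m crank '[[[0.3,0.01,0,0,0,0],[0.6,0.02,0,0,0,0],[0.75,0.02,0,0,0,0],[0.75,0.02,0,0,0,0],[0.75,0.02,0,0,0,0],[0.75,0.02,0,0,0,0],[0.75,0.02,0,0,0,0],[0.75,0.02,0,0,0,0],[0.75,0.02,0,0,0,0],[0.75,0.02,0,0,0,0],[0.75,0.02,0,0,0,0],[0.75,0.02,0,0,0,0],[0.4,0.01,0,0,0,0],[0.2,0.01,0,0,0,0],[0,0,0,0,0,0]]]'; python3 -c "
from h import *
im=bot.camera('top'); cv2.imwrite('pics/top1.png',cv2.resize(im[60:270,280:540],None,fx=2.5,fy=2.5,interpolation=cv2.INTER_CUBIC)[:,:,::-1])"
```

```text
time: 6.02
ee_pos: [0.6009, -0.3182, 0.1541]
tcp_rot: [-178.1, -0.2, 91.5]
wrist_force: [-87.2, 10.6, 33.3]
opening: 0.0117
grasp_force: 54.2
```

View pics/top1.png

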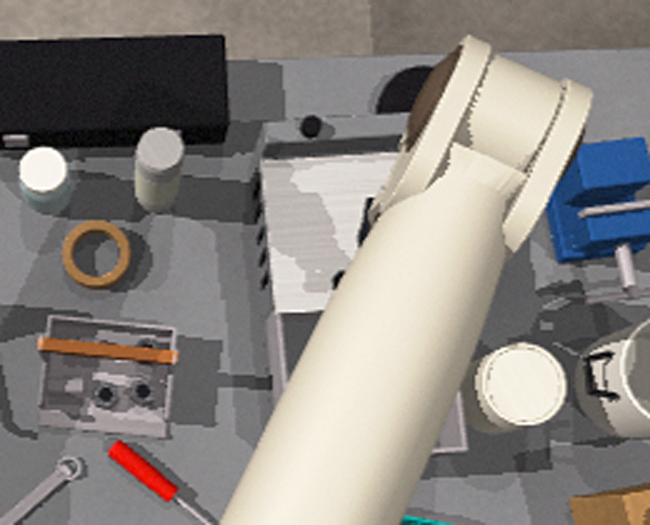

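The view shows the cover over the housing, near the ridge. The front-left corner of the cover is at about (390,185) and the right-front tub rim corner at about (467,240). The arm has met a stop at 0.164 m of travel, so I check the geometry.

```bash
python3 - <<'E'
from h import *
c=lambda x,y:(280+x/2.5,60+y/2.5)
print("cover FL",onz("top",c(275,312),.123),"BL",onz("top",c(262,157),.123))
print("tub FR rim",onz("top",c(467,451),.115))
print("ridge front-left top",onz("top",c(262,138),.155))
o=np.array([.501,-.325]);a=np.radians(1.7);R=np.array([[np.cos(a),-np.sin(a)],[np.sin(a),np.cos(a)]])
for n,v,z in (("tub FL",(-95,105),115),("tub FR",(-95,-105),115),("ridge FL",(286,105),155),("coverFL open",(83,107),123)):
    p=o+R@np.array(v)/1000; print(n,p,pix("top",[*p,z/1000]), (pix("top",[*p,z/1000])-[280,60])*2.5)
E
python3 -m crank '[[[-0.5,0,0,0,0,0],[0,0,0,0,0,0]]]'
```

```text
cover FL [ 0.56585146 -0.21794637  0.123     ] BL [ 0.76144159 -0.2127526   0.123     ]
tub FR rim [ 0.39317872 -0.43655189  0.115     ]
ridge front-left top [ 0.77384868 -0.20910114  0.155     ]
tub FL [ 0.40292686 -0.22286451] [394.3218675  239.23127964] [285.80466874 448.07819909]
tub FR [ 0.40915677 -0.43277208] [465.05458605 235.03092223] [462.63646513 437.57730557]
ridge FL [ 0.78375916 -0.21156167] [385.43912003 112.05691561] [263.59780008 130.14228902]
coverFL open [ 0.58078918 -0.2155848 ] [388.94111519 179.96751212] [272.35278798 299.91878031]
time: 6.23
ee_pos: [0.6002, -0.3183, 0.1543]
tcp_rot: [-179.4, -0.2, 91.6]
wrist_force: [-34.2, 6.8, 15.5]
opening: 0.0115
grasp_force: 53.2
```

The cover started about 15 mm open. The tub rim, ridge and cover edges now all put the tumbler origin at x≈0.485, so the cover is at its open stop. I release it and go to the tray.

```bash
python3 -m crank '[[[-0.3,0,0,0,0,0],[0,0,0,0,0,0],[0,0,0,0,0,0],[0,0,0,0,0,0],[0,0,0.5,0,0,0],[0,0,0.9,0,0,0],[0,0,0.9,0,0,0],[0,0,0.9,0,0,0],[0,0,0.9,0,0,0],[0,0,0.6,0,0,0]]]' 0.6; python3 -m crank '[[[-0.23,0.95,0,0,0,-0.08],[-0.23,0.95,0,0,0,-0.08],[-0.23,0.95,0,0,0,-0.08],[-0.23,0.95,0,0,0,-0.08],[-0.23,0.95,0,0,0,-0.08],[-0.23,0.95,0,0,0,-0.08],[-0.23,0.95,0,0,0,-0.08],[-0.23,0.95,0,0,0,-0.08],[-0.23,0.95,0,0,0,-0.08],[-0.23,0.95,0,0,0,-0.08],[-0.23,0.95,0,0,0,-0.08],[-0.23,0.95,0,0,0,-0.08],[-0.23,0.95,0,0,0,-0.08],[-0.23,0.95,0,0,0,-0.08],[-0.23,0.95,0,0,0,-0.08],[0,0,0,0,0,0]]]'
python3 - <<'E'
from h import *
im=bot.camera('top'); g=cv2.cvtColor(im,cv2.COLOR_RGB2GRAY)
cv2.imwrite("pics/top2.png",cv2.resize(im[90:260,360:500],None,fx=3.5,fy=3.5,interpolation=cv2.INTER_CUBIC)[:,:,::-1])
E
```

```text
time: 7.07
ee_pos: [0.6014, -0.3189, 0.2498]
tcp_rot: [179.9, 0.1, 91.8]
wrist_force: [0.5, 1.0, -0.3]
opening: 0.0515
grasp_force: 0.0
time: 8.4
ee_pos: [0.5316, -0.0313, 0.2484]
tcp_rot: [179.9, -0.0, 83.6]
wrist_force: [-0.5, 1.1, -0.5]
opening: 0.0515
grasp_force: 0.0
```

View pics/top2.png

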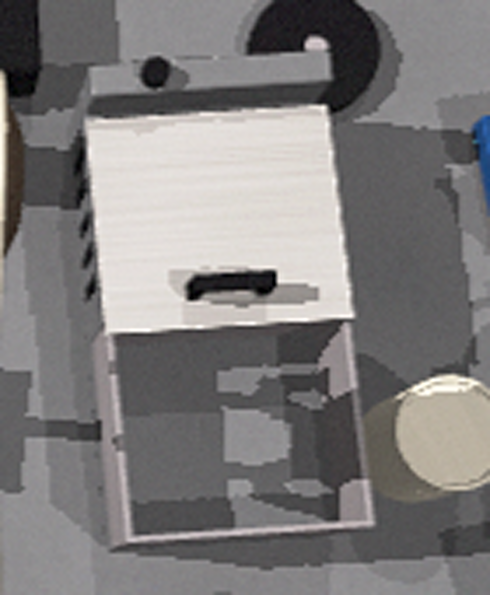

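The tub is open. Its front rim runs (391,246) to (467,239), and the cover's front edge lies just past the tub's back wall, so it is fully open. Next is the grasp of the tray bar.

```bash
python3 -m crank '[[[-0.28,0.81,0,0,0,-0.16],[0,0,-0.6,0,0,0],[0,0,-0.9,0,0,0],[0,0,-0.9,0,0,0],[0,0,-0.9,0,0,0],[0,0,-0.9,0,0,0],[0,0,-0.9,0,0,0],[0,0,-0.7,0,0,0],[0,0,-0.37,0,0,0],[0,0,0,0,0,0]]]'; python3 -m crank '[[[0,0,0,0,0,0],[0,0,0,0,0,0],[0,0,0,0,0,0],[0,0,0,0,0,0],[0,0,0,0,0,0],[0,0,0,0,0,0]]]' 0 110; python3 -c "
from h import *
im=bot.camera('side'); cv2.imwrite('pics/side3.png',cv2.resize(im[130:280,240:400],None,fx=3.5,fy=3.5,interpolation=cv2.INTER_CUBIC)[:,:,::-1])"
```

```text
time: 9.28
ee_pos: [0.5258, -0.0182, 0.1225]
tcp_rot: [-179.9, 0.0, 82.4]
wrist_force: [0.1, 0.3, 0.2]
opening: 0.0507
grasp_force: 0.0
time: 9.78
ee_pos: [0.5261, -0.0177, 0.1253]
tcp_rot: [180.0, 0.0, 82.4]
wrist_force: [-4.8, -0.0, 6.2]
opening: 0.0124
grasp_force: 107.9
```

View pics/side3.png

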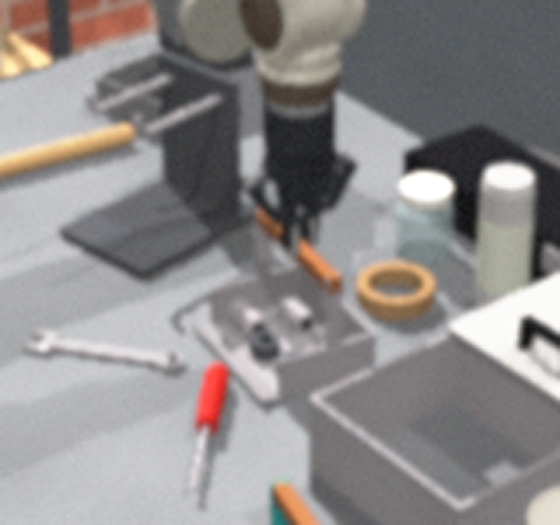

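The bar is gripped in the middle, and the nuts and sleeves are visible in the tray. I lift it level and carry it over the tub.

```bash
python3 -m crank '[[[0,0,0.2,0,0,0],[0,0,0.5,0,0,0],[0,0,0.8,0,0,0],[0,0,0.9,0,0,0],[0,0,0.9,0,0,0],[0,0,0.9,0,0,0],[0,0,0.9,0,0,0],[0,0,0.9,0,0,0],[0,0,0.9,0,0,0],[0,0,0.9,0,0,0],[0,0,0.8,0,0,0],[0,0,0.5,0,0,0],[0,0,0.2,0,0,0],[0,0,0,0,0,0]]]'; python3 -m crank '[[[-0.02,-0.2,0,0,0,0.06],[-0.02,-0.4,0,0,0,0.07],[-0.02,-0.6,0,0,0,0.07],[-0.02,-0.8,0,0,0,0.07],[-0.03,-0.9,0,0,0,0.07],[-0.03,-0.9,0,0,0,0.07],[-0.03,-0.9,0,0,0,0.07],[-0.03,-0.9,0,0,0,0.07],[-0.03,-0.9,0,0,0,0.07],[-0.03,-0.9,0,0,0,0.07],[-0.03,-0.9,0,0,0,0.07],[-0.03,-0.9,0,0,0,0.07],[-0.03,-0.9,0,0,0,0.07],[-0.03,-0.9,0,0,0,0.07],[-0.03,-0.9,0,0,0,0.07],[-0.03,-0.9,0,0,0,0.07],[-0.02,-0.9,0,0,0,0.07],[-0.02,-0.8,0,0,0,0.07],[-0.02,-0.6,0,0,0,0.07],[-0.02,-0.4,0,0,0,0.06]]]'
```

```text
time: 11.0
ee_pos: [0.5265, -0.0178, 0.3108]
tcp_rot: [179.9, -0.0, 82.4]
wrist_force: [0.2, -0.5, -7.4]
opening: 0.0119
grasp_force: 108.1
time: 12.67
ee_pos: [0.515, -0.3296, 0.3084]
tcp_rot: [-179.9, -0.0, 91.9]
wrist_force: [0.0, -0.2, -7.0]
opening: 0.012
grasp_force: 108.1
```

```bash
python3 -m crank '[[[0,0.1,0,0.01,-0.2,0],[0,0.1,0,0.02,-0.5,0],[0,0,0,0.02,-0.5,0],[0,0,0,0.02,-0.5,0],[0,0,0,0.02,-0.5,0],[0,0,0,0.02,-0.5,0],[0,0,0,0.01,-0.4,0],[0,0,0,0.01,-0.4,0]]]'; python3 -c "
from workcell import bot
o=bot.get_obs();print(o['q'].round(1))"
```

```text
time: 13.33
ee_pos: [0.5147, -0.3236, 0.3089]
tcp_rot: [155.9, -0.1, 91.9]
wrist_force: [-0.3, -0.0, -6.4]
opening: 0.0119
grasp_force: 108.4
[-39.5  -4.7   5.7  81.9  15.8  51.1]
```

```bash
python3 -m crank '[[[0,0,0,0.02,-0.5,0],[0,0,0,0.02,-0.5,0],[-0.1,0,0,0.02,-0.5,0],[-0.2,0,0,0.02,-0.5,0],[-0.3,0,-0.2,0.02,-0.5,0],[-0.4,0,-0.2,0.02,-0.5,0],[-0.4,0,-0.3,0.02,-0.5,0],[-0.4,0,-0.3,0.02,-0.5,0],[-0.4,0,-0.3,0.02,-0.5,0],[-0.4,0,-0.2,0.02,-0.5,0],[0,0,0,0.02,-0.5,0],[0,0,0,0.01,-0.3,0],[0,0,0,0,0,0],[0,0,0,0,0,0],[0,0,0,0,0,0],[0,0,0,0,0,0],[0,0,0,0,0,0],[0,0,0,0,0,0]]]'; python3 -c "
from h import *
a=bot.camera('side')[110:310,230:430]; b=bot.camera('top')[130:260,370:500]
print(bot.get_obs()['q'].round(1))
cv2.imwrite('pics/pour.png',np.hstack([cv2.resize(a,(400,400)),cv2.resize(b,(400,400))])[:,:,::-1])"
```

```text
time: 14.83
ee_pos: [0.4641, -0.3237, 0.2802]
tcp_rot: [116.0, -0.3, 92.1]
wrist_force: [-0.2, -0.3, -3.7]
opening: 0.0119
grasp_force: 110.7
[-58.3 -33.2 -37.6  40.4  51.5  52.5]
```

View pics/pour.png

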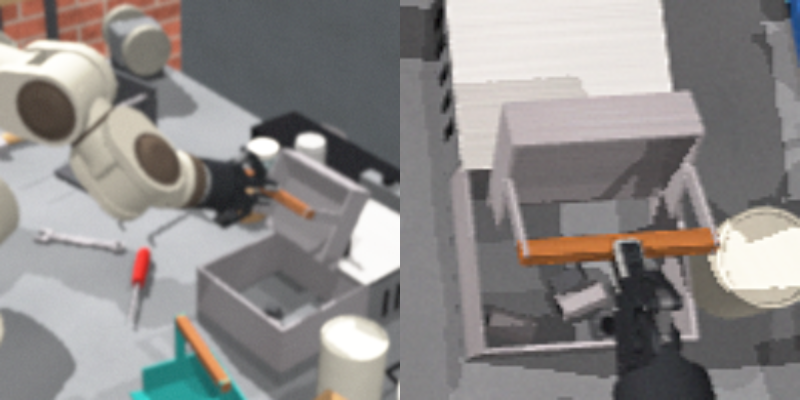

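The wrist load fell from 7.4 to 3.7 N, which is exactly the 0.37 kg of parts. The tray looks empty, with parts on the tub floor around (555,300) in the composite. I tip it back and carry it to the front of the hanger.

```bash
python3 -m crank '[[[0,0,0.5,0,0,0],[0.2,0,0.7,-0.01,0.4,0],[0.4,0,0.3,-0.03,0.75,0],[0.4,0,0,-0.03,0.75,0],[0.4,0,0,-0.03,0.75,0],[0.4,0,0,-0.03,0.75,0],[0.4,0,0,-0.03,0.75,0],[0.3,0,0,-0.03,0.75,0],[0,0,0,-0.03,0.75,0],[0,0,0,-0.03,0.75,0],[0,0,0,-0.03,0.75,0],[0,0,0,-0.03,0.75,0],[0,0,0,-0.03,0.75,0],[0,0,0,-0.02,0.65,0],[0,0,0,0,0,0]]]'; python3 -m crank '[[[-0.1,0.3,0,0,0,0.02],[-0.1,0.6,0,0,0,0.04],[-0.19,0.93,0,0,0,0.045],[-0.19,0.93,0,0,0,0.045],[-0.19,0.93,0,0,0,0.045],[-0.19,0.93,0,0,0,0.045],[-0.19,0.93,0,0,0,0.045],[-0.19,0.93,0,0,0,0.045],[-0.19,0.93,0,0,0,0.045],[-0.19,0.93,0,0,0,0.045],[-0.19,0.93,0,0,0,0.045],[-0.19,0.93,0,0,0,0.045],[-0.19,0.93,0,0,0,0.045],[-0.19,0.93,0,0,0,0.045],[-0.19,0.93,0,0,0,0.045],[-0.19,0.93,0,0,0,0.045],[-0.19,0.93,0,0,0,0.045],[-0.19,0.93,0,0,0,0.045],[-0.19,0.93,0,0,0,0.045],[-0.19,0.93,0,0,0,0.045]]]'
```

```text
time: 16.18
ee_pos: [0.5163, -0.3236, 0.3069]
tcp_rot: [-179.7, -0.2, 92.0]
wrist_force: [1.1, -0.4, -4.8]
opening: 0.0117
grasp_force: 110.4
time: 17.85
ee_pos: [0.4401, 0.03, 0.3109]
tcp_rot: [179.6, -0.1, 97.8]
wrist_force: [-0.3, 0.2, -3.8]
opening: 0.0121
grasp_force: 110.5
```

```bash
python3 -m crank '[[[-0.19,0.95,0,0,0,0.045],[-0.19,0.95,0,0,0,0.045],[-0.19,0.95,0,0,0,0.045],[-0.19,0.95,0,0,0,0.045],[-0.19,0.95,0,0,0,0.045],[-0.19,0.95,0,0,0,0.045],[-0.19,0.95,0,0,0,0.045],[-0.19,0.95,0,0,0,0.045],[-0.19,0.95,0,0,0,0.045],[-0.19,0.95,0,0,0,0.045],[-0.19,0.8,0,0,0,0.045],[-0.1,0.5,0,0,0,0.02],[0,0.2,0,0,0,0],[0,0,-0.4,0,0,0],[0,0,-0.9,0,0,0],[0,0,-0.9,0,0,0],[0,0,-0.9,0,0,0],[0,0,-0.9,0,0,0],[0,0,-0.4,0,0,0],[0,0,0,0,0,0]]]'
python3 - <<'E'
from h import *
im=bot.camera('top'); r=cv2.minAreaRect(big(orange(im,(180,180,300,300)))); print(r); b=cv2.boxPoints(r)
o=bot.get_obs(); z=o['ee_pos'][2]+.009
print([onz("top",p,z).round(4) for p in b],o['ee_pos'],o['tcp_rot'])
a=bot.camera('side')[100:260,200:400]
cv2.imwrite('pics/pre.png',np.hstack([cv2.resize(a,(400,320)),cv2.resize(im[140:300,160:360],(400,320))])[:,:,::-1])
E
```

```text
time: 19.52
ee_pos: [0.397, 0.2478, 0.2198]
tcp_rot: [-179.9, 0.1, 101.3]
wrist_force: [0.5, -0.5, -3.2]
opening: 0.0121
grasp_force: 110.4
((240.89886474609375, 240.06178283691406), (5.7713942527771, 24.509689331054688), 77.00537872314453)
[array([0.4058, 0.2414, 0.2304]), array([0.4188, 0.1772, 0.2304]), array([0.4035, 0.1737, 0.2304]), array([0.3907, 0.2377, 0.2304])] [0.39736374 0.24822498 0.22135219] [-1.79962485e+02  1.57471320e-02  1.01351955e+02]
```

View pics/pre.png

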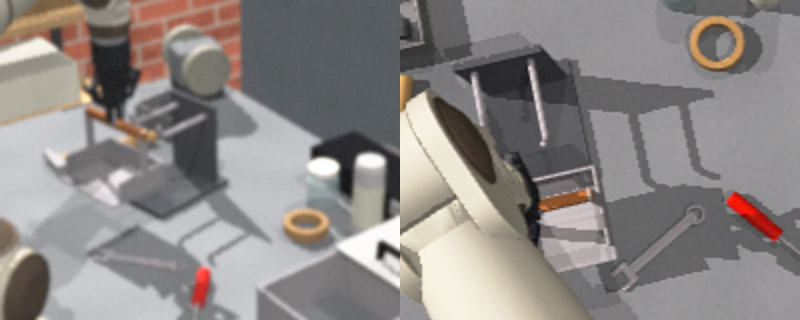

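The tray is level in front of the hanger, with the prong tips just beyond the bar: right bar end at (248,241), tips at about (203,218) and (232,212). I align it and slide it in.

```bash
python3 -m crank '[[[-0.07,0.36,-0.1,0,0,0],[-0.07,0.36,-0.05,0,0,0],[0.2,0.04,0,0,0,0],[0.5,0.1,0,0,0,0],[0.6,0.12,0,0,0,0],[0.6,0.12,0,0,0,0],[0.6,0.12,0,0,0,0],[0.6,0.12,0,0,0,0],[0.6,0.12,0,0,0,0],[0.6,0.12,0,0,0,0],[0.6,0.12,0,0,0,0],[0.6,0.12,0,0,0,0],[0.4,0.08,0,0,0,0],[0.1,0.02,0,0,0,0],[0,0,0,0,0,0],[0,0,0,0,0,0]]]'
python3 - <<'E'
from h import *
o=bot.get_obs(); print(o['ee_pos'],o['tcp_rot'],o['wrist_force'])
im=bot.camera('top'); a=bot.camera('side')[100:260,200:400]
cv2.imwrite('pics/in.png',np.hstack([cv2.resize(a,(400,320)),cv2.resize(im[140:300,160:360],(400,320))])[:,:,::-1])
E
```

```text
time: 20.95
ee_pos: [0.5147, 0.2874, 0.2186]
tcp_rot: [-180.0, 0.0, 101.4]
wrist_force: [-0.3, 0.5, -3.7]
opening: 0.012
grasp_force: 110.5
[0.5146679  0.28742048 0.21863777] [-1.79968349e+02  1.69520220e-02  1.01407182e+02] [-0.26328819  0.51875395 -3.6633685 ]
```

```bash
python3 -m crank '[[[-0.05,0,-0.3,0,0,0],[-0.05,0,-0.4,0,0,0],[0,0,-0.4,0,0,0],[0,0,-0.4,0,0,0],[0,0,-0.25,0,0,0],[0,0,-0.1,0,0,0],[0,0,0,0,0,0]]]'; python3 -m crank '[[[0,0,-0.08,0,0,0],[0,0,-0.05,0,0,0],[0,0,0,0,0,0]]]'
```

```text
time: 21.63
ee_pos: [0.5125, 0.2873, 0.181]
tcp_rot: [-179.9, 0.0, 101.4]
wrist_force: [0.0, -0.1, -4.1]
opening: 0.0118
grasp_force: 110.4
time: 21.88
ee_pos: [0.5129, 0.2875, 0.1793]
tcp_rot: [180.0, 0.0, 101.4]
wrist_force: [1.0, -0.7, -3.7]
opening: 0.0118
grasp_force: 110.5
```

```bash
python3 -m crank '[[[0,0,-0.08,0,0,0],[0,0,0,0,0,0],[0,0,0,0,0,0]]]';python3 -m crank '[[[0,0,-0.08,0,0,0],[0,0,0,0,0,0],[0,0,0,0,0,0]]]'
```

```text
time: 22.13
ee_pos: [0.513, 0.2876, 0.1784]
tcp_rot: [179.9, -0.0, 101.4]
wrist_force: [-0.7, -1.0, 3.0]
opening: 0.012
grasp_force: 111.2
time: 22.38
ee_pos: [0.513, 0.2876, 0.1783]
tcp_rot: [179.8, -0.0, 101.4]
wrist_force: [-4.0, -2.1, 12.4]
opening: 0.0119
grasp_force: 112.5
```

```bash
python3 -m crank '[[[0,0,0.06,0,0,0],[0,0,0,0,0,0]]]'; python3 -m crank '[[[0,0,0,0,0,0],[0,0,0,0,0,0],[0,0,0,0,0,0],[0,0,0,0,0,0],[0,0,0,0,0,0]]]' 0.55
python3 - <<'E'
from h import *
o=bot.get_obs(); print(o['wrist_force'].round(1))
E
python3 -m crank '[[[0,0,0.2,0,0,0],[0,0,0.3,0,0,0],[0,0,0.5,0,0,0],[0,0,0.9,0,0,0],[0,0,0.9,0,0,0],[0,0,0.9,0,0,0],[0,0,0.9,0,0,0],[0,0,0.5,0,0,0]]]'
```

```text
time: 22.55
ee_pos: [0.513, 0.2876, 0.1784]
tcp_rot: [179.9, -0.0, 101.4]
wrist_force: [-2.4, -1.8, 7.8]
opening: 0.012
grasp_force: 112.1
time: 22.97
ee_pos: [0.5128, 0.2875, 0.1769]
tcp_rot: [-180.0, 0.0, 101.4]
wrist_force: [0.2, -0.1, 0.5]
opening: 0.0465
grasp_force: 0.0
[ 0.2 -0.1  0.5]
time: 23.63
ee_pos: [0.513, 0.2876, 0.2826]
tcp_rot: [179.8, -0.0, 101.4]
wrist_force: [-1.0, 0.3, 0.3]
opening: 0.0464
grasp_force: 0.0
```

```bash
python3 -m crank '[[[0.1,-0.4,0,0,0,-0.03],[0.136,-0.95,0,0,0,-0.045],[0.136,-0.95,0,0,0,-0.045],[0.136,-0.95,0,0,0,-0.045],[0.136,-0.95,0,0,0,-0.045],[0.136,-0.95,0,0,0,-0.045],[0.136,-0.95,0,0,0,-0.045],[0.136,-0.95,0,0,0,-0.045],[0.136,-0.95,0,0,0,-0.045],[0.136,-0.95,0,0,0,-0.045],[0.136,-0.95,0,0,0,-0.045],[0.136,-0.95,0,0,0,-0.045],[0.136,-0.95,0,0,0,-0.045],[0.136,-0.95,0,0,0,-0.045],[0.136,-0.95,0,0,0,-0.045],[0.136,-0.95,0,0,0,-0.045],[0.136,-0.95,0,0,0,-0.045],[0.136,-0.95,0,0,0,-0.045],[0.136,-0.95,0,0,0,-0.045],[0.136,-0.95,0,0,0,-0.045]]]'
python3 - <<'E'
from h import *
im=bot.camera('top'); r=cv2.minAreaRect(big(orange(im,(185,165,262,240)))); b=cv2.boxPoints(r)
P=np.array([onz("top",p,.188) for p in b]);print(r,P.round(4).tolist(),P.mean(0))
a=bot.camera('side')[120:240,220:340]; t=im[140:260,165:285]
cv2.imwrite('pics/hung.png',np.hstack([cv2.resize(a,(400,400)),cv2.resize(t,(400,400))])[:,:,::-1])
cv2.imwrite('pics/full_top.png',im[:,:,::-1])
E
```

```text
time: 25.3
ee_pos: [0.5662, -0.083, 0.279]
tcp_rot: [-180.0, 0.0, 95.3]
wrist_force: [1.2, -0.9, -0.6]
opening: 0.0471
grasp_force: 0.0
((215.10885620117188, 203.97508239746094), (5.320413589477539, 59.438358306884766), 77.09259033203125) [[0.5031, 0.3732, 0.188], [0.5363, 0.2096, 0.188], [0.5213, 0.2062, 0.188], [0.4882, 0.3694, 0.188]] [0.51220929 0.28959886 0.188     ]
```

View pics/hung.png

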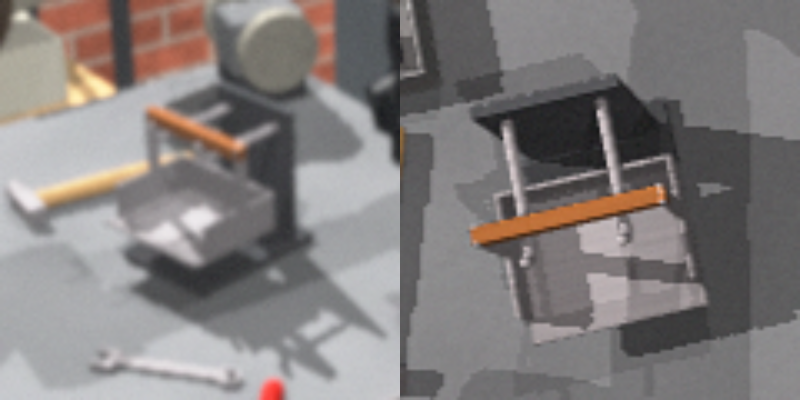

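The tray hangs by its bar on both prongs, behind both upturned tips, level and empty; the bar centre is measured at the seat within 1 mm. Now I shut the cover.

```bash
python3 -m crank '[[[0.136,-0.95,0,0,0,-0.045],[0.136,-0.95,0,0,0,-0.045],[0.136,-0.95,0,0,0,-0.045],[0.136,-0.95,0,0,0,-0.045],[0.136,-0.95,0,0,0,-0.045],[0.136,-0.95,0,0,0,-0.045],[0.136,-0.95,0,0,0,-0.045],[0.136,-0.95,0,0,0,-0.045],[0.136,-0.95,0,0,0,-0.045],[0.136,-0.95,0,0,0,-0.045],[0.136,-0.95,0,0,0,-0.045],[0.1,-0.5,0,0,0,-0.02],[0,0,0,0,0,0],[0,0,0,0,0,0]]]'
```

```text
time: 26.57
ee_pos: [0.5982, -0.3004, 0.2787]
tcp_rot: [-180.0, -0.0, 91.8]
wrist_force: [0.5, -0.1, -0.7]
opening: 0.0467
grasp_force: 0.0
```

```bash
python3 -m crank '[[[0.1,-0.9,-0.3,0,0,0],[0,0,-0.9,0,0,0],[0,0,-0.9,0,0,0],[0,0,-0.9,0,0,0],[0,0,-0.9,0,0,0],[0,0,-0.9,0,0,0],[0,0,-0.9,0,0,0],[0,0,-0.5,0,0,0],[0,0,-0.15,0,0,0],[0,0,0,0,0,0]]]'; python3 -m crank '[[[0,0,0,0,0,0],[0,0,0,0,0,0],[0,0,0,0,0,0],[0,0,0,0,0,0],[0,0,0,0,0,0],[0,0,0,0,0,0]]]' 0 50
```

```text
time: 27.4
ee_pos: [0.6002, -0.3177, 0.152]
tcp_rot: [-180.0, -0.0, 91.8]
wrist_force: [-0.0, -1.1, 0.2]
opening: 0.0468
grasp_force: 0.0
time: 27.9
ee_pos: [0.5999, -0.3187, 0.1538]
tcp_rot: [180.0, 0.0, 91.8]
wrist_force: [-5.6, 1.8, 5.3]
opening: 0.0116
grasp_force: 49.1
```

```bash
python3 -m crank '[[[-0.3,-0.01,0,0,0,0],[-0.6,-0.02,0,0,0,0],[-0.75,-0.025,0,0,0,0],[-0.75,-0.025,0,0,0,0],[-0.75,-0.025,0,0,0,0],[-0.75,-0.025,0,0,0,0],[-0.75,-0.025,0,0,0,0],[-0.75,-0.025,0,0,0,0],[-0.75,-0.025,0,0,0,0],[-0.75,-0.025,0,0,0,0],[-0.75,-0.025,0,0,0,0],[-0.75,-0.025,0,0,0,0],[-0.4,-0.01,0,0,0,0],[-0.1,0,0,0,0,0],[0,0,0,0,0,0]]]'; python3 -m crank '[[[-0.1,0,0,0,0,0],[-0.1,0,0,0,0,0],[0,0,0,0,0,0]]]'
```

```text
time: 29.15
ee_pos: [0.4225, -0.3253, 0.1537]
tcp_rot: [179.9, 0.2, 91.7]
wrist_force: [-1.8, -5.0, 8.4]
opening: 0.012
grasp_force: 50.5
time: 29.4
ee_pos: [0.4199, -0.3254, 0.1537]
tcp_rot: [179.8, 0.2, 91.8]
wrist_force: [2.9, -5.8, 7.9]
opening: 0.0121
grasp_force: 50.4
```

```bash
python3 -m crank '[[[-0.1,0,0,0,0,0],[-0.1,0,0,0,0,0],[0,0,0,0,0,0],[0,0,0,0,0,0]]]'; python3 -m crank '[[[-0.1,0,0,0,0,0],[0,0,0,0,0,0],[0,0,0,0,0,0]]]'
```

```text
time: 29.73
ee_pos: [0.4196, -0.3254, 0.1537]
tcp_rot: [179.4, 0.2, 91.9]
wrist_force: [23.1, -6.0, 0.3]
opening: 0.0117
grasp_force: 49.7
time: 29.98
ee_pos: [0.4195, -0.3254, 0.1538]
tcp_rot: [179.2, 0.2, 91.9]
wrist_force: [34.1, -5.8, -4.6]
opening: 0.0116
grasp_force: 49.5
```

```bash
python3 -m crank '[[[0.15,0,0,0,0,0],[0,0,0,0,0,0]]]'; python3 -m crank '[[[0,0,0,0,0,0],[0,0,0,0,0,0],[0,0,0,0,0,0],[0,0,0,0,0,0],[0,0,0.3,0,0,0],[0,0,0.6,0,0,0],[0,0,0.9,0,0,0],[0,0,0.9,0,0,0],[0,0,0.9,0,0,0],[0,0,0.9,0,0,0],[-0.9,0.3,0.5,0,0,0],[-0.9,0.8,0,0,0,0],[-0.5,0.9,0,0,0,0],[-0.2,0.9,0,0,0,0],[0,0.9,0,0,0,0],[0,0.9,0,0,0,0],[0,0.9,0,0,0,0],[0,0.5,0,0,0,0],[0,0,0,0,0,0],[0,0,0,0,0,0]]]' 0.6
python3 - <<'E'
from h import *
im=bot.camera('top'); g=cv2.cvtColor(im,cv2.COLOR_RGB2GRAY); cv2.imwrite("pics/end.png",im[:,:,::-1])
k=np.zeros_like(g); k[212:245,405:455]=(g[212:245,405:455]<60)*255
r=cv2.minAreaRect(big(k)); print("handle",r,onz("top",r[0],.16))
k=np.zeros_like(g); k[160:250,380:475]=(g[160:250,380:475]>205)*255
k=cv2.morphologyEx(k,cv2.MORPH_OPEN,np.ones((3,3))); q=cv2.boxPoints(cv2.minAreaRect(big(k))); print(np.mean([onz("top",p,.123) for p in q],0))
b=cv2.boxPoints(cv2.minAreaRect(big(orange(im,(185,165,262,240))))); print("bar",np.mean([onz("top",p,.188) for p in b],0))
a=cv2.cvtColor(cv2.imread("pics/top0.png"),cv2.COLOR_BGR2GRAY); d=cv2.morphologyEx((cv2.absdiff(a,g)>40).astype(np.uint8),cv2.MORPH_OPEN,np.ones((3,3)))
n,_,s,_=cv2.connectedComponentsWithStats(d); print([x.tolist() for x in s[1:] if x[4]>40])
E
```

```text
time: 30.15
ee_pos: [0.4197, -0.3254, 0.1537]
tcp_rot: [179.6, 0.2, 91.9]
wrist_force: [16.3, -5.6, 3.3]
opening: 0.0114
grasp_force: 50.6
time: 31.82
ee_pos: [0.3656, -0.2024, 0.253]
tcp_rot: [179.9, 0.1, 91.8]
wrist_force: [-0.1, -0.8, -0.8]
opening: 0.0512
grasp_force: 0.0Traceback (most recent call last):
  File "<stdin>", line 4, in <module>
  File "h.py", line 15, in big
    c,_=cv2.findContours(k,cv2.RETR_EXTERNAL,cv2.CHAIN_APPROX_NONE); return max(c,key=cv2.contourArea)
                                                                            ~~~^^^^^^^^^^^^^^^^^^^^^^^
ValueError: max() iterable argument is empty
```

```bash
python3 -m crank '[[[0,0.5,0,0,0,0],[0,0.9,0,0,0,0],[0,0.9,0,0,0,0],[0,0.9,0,0,0,0],[0,0.9,0,0,0,0],[0,0.9,0,0,0,0],[0,0.9,0,0,0,0],[0,0.9,0,0,0,0],[0,0.9,0,0,0,0],[0,0.9,0,0,0,0],[0,0.9,0,0,0,0],[0,0.9,0,0,0,0],[0,0.9,0,0,0,0],[0,0.5,0,0,0,0],[0,0,0,0,0,0],[0,0,0,0,0,0]]]'
python3 - <<'E'
from h import *
im=bot.camera('top'); g=cv2.cvtColor(im,cv2.COLOR_RGB2GRAY); cv2.imwrite("pics/end.png",im[:,:,::-1])
k=np.zeros_like(g); k[212:245,405:455]=(g[212:245,405:455]<60)*255
r=cv2.minAreaRect(big(k)); print("handle",r,onz("top",r[0],.16))
b=cv2.boxPoints(cv2.minAreaRect(big(orange(im,(185,165,262,240))))); print("bar",np.mean([onz("top",p,.188) for p in b],0))
a=cv2.cvtColor(cv2.imread("pics/top0.png"),cv2.COLOR_BGR2GRAY); d=cv2.morphologyEx((cv2.absdiff(a,g)>40).astype(np.uint8),cv2.MORPH_OPEN,np.ones((3,3)))
n,_,s,_=cv2.connectedComponentsWithStats(d); print([x.tolist() for x in s[1:] if x[4]>40])
E
```

```text
time: 33.2
ee_pos: [0.3654, 0.0338, 0.2521]
tcp_rot: [-180.0, 0.0, 91.8]
wrist_force: [-0.6, -1.3, -0.0]
opening: 0.0511
grasp_force: 0.0
handle ((432.4758605957031, 231.08966064453125), (4.932650089263916, 25.250469207763672), 86.633544921875) [ 0.41973643 -0.32589609  0.16      ]
bar [0.51252785 0.2896723  0.188     ]
[[389, 171, 72, 10, 382], [304, 187, 16, 9, 102], [338, 195, 51, 36, 789], [256, 196, 20, 17, 270], [280, 196, 11, 15, 137], [219, 203, 31, 16, 344], [300, 205, 31, 84, 1272], [191, 210, 13, 8, 67], [270, 210, 39, 52, 1554], [231, 214, 44, 81, 1283], [333, 214, 7, 8, 45], [199, 220, 6, 16, 58], [221, 222, 32, 15, 304], [397, 222, 68, 23, 761], [413, 251, 177, 125, 6452], [245, 266, 109, 134, 6996], [477, 275, 7, 11, 67], [413, 276, 25, 6, 100], [460, 284, 33, 10, 153], [622, 328, 15, 32, 400], [62, 330, 73, 38, 1477], [239, 331, 8, 8, 48], [347, 333, 197, 67, 4338], [38, 338, 7, 12, 59], [0, 340, 29, 19, 403], [0, 363, 124, 37, 2507], [355, 366, 9, 34, 193], [130, 374, 18, 9, 88], [145, 390, 21, 10, 175], [224, 395, 17, 5, 56]]
```

```bash
python3 -c "
from workcell import bot
print(bot.job_done())"
```

```text
the job is handed in; nothing more can be done
None
```

I handed the job in at about 33 s: all five parts are in the tub going by the wrist load, the empty tray hangs level on both prongs, and the cover is shut against its stop; no verdict came back.

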